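Load a washed end cap into the blow-off dryer

ROBOT

A 6-joint arm with a two-finger parallel gripper is mounted at the origin on the work surface. World frame = base frame: x ahead of the robot, y to its left, z up, the work surface at z = 0. Lengths are in m, angles in rad, forces in N, time in s.
With the tool pointing down it reaches from about 0.375 to 0.925 m from the base axis. Payload 5.7 kg.
Tool frame: the origin (TCP) lies at the very end of the fingers, on their centre line; the grasp point (between the pads) lies env.grasp_offset behind it (env.grasp_offset is the distance from the TCP to the grasp point, in m); z points along the fingers, y is the line along which they close (so a half turn about z gives the same grasp; the last joint's range is limited). The gripper opens to 85 mm and grips with 20 to 120 N. Pads are 22 mm wide; open, the fingers measure 114 mm over their backs; the gripper's body (76 mm by 85 mm) begins 54 mm behind the grasp point. The pads swing forward as they close: fully open they stand 13 mm farther back than shut.
Start: joints at [-1.289, 0.359, 1.51, -0, 1.272, -0.115], TCP at [0.232, -0.553, 0.231] pointing down, gripper open.
Joint ranges: [-2.97, 2.97], [-1.01, 2.36], [0.21, 2.38], [-0.96, 4.11], [0.2, 2.71], [-2.98, 2.98]. Speed limits (rad/s): [2.39, 2.39, 3.14, 3.14, 3.14, 3.14].

INTERFACE

Orientations are given as a unit quaternion [x, y, z, w].
In Python, from rig import state, vision, env, spotter gives the robot as it stands. The module is installed in compiled form; this text tells all that it offers.
- The arm moves only by the tool arm_command, never from a script. Its argument "plan" is a list that holds one entry, the list of rows, each a list of 5 numbers: the finger opening in m, from 0 to 0.0854, then the shift along the tool's x, y, z in m, then the turn about the tool's z in degrees. In form: [[[hand, dx, dy, dz, yaw], ...]]. A call has 1 to 10 rows; each row is the pose to reach, as a shift and turn from the pose commanded when the call began, along the tool's axes at that moment; what a row does not reach only later rows make up. A row lasts 1/12 s, in which the tool goes at most 41.7 mm and 7.16 degrees, less where a joint would pass 70% of its speed; a pose out of reach is approached as far as the arm can. A call with a gripper value outside its range is refused whole. The fingers move at their own pace and stop on an object; "squeeze" is the grip in N (left out, the last holds). Time passes only in rows, so rows that repeat a pose let the fingers close. It gives the time, the measured TCP pose, the force, the opening and the grip force at its end, in the units of the state.
- state(): the state, without advancing time (a new reading comes with each control period).
- vision.camera(name): name is "scene" or "side" or "wrist"; returns (picture, depth): 480x640x3 uint8, red, green, blue; 480x640 float32, m along the optical axis (not along the pixel's ray), 0 where there is no reading.
- vision.get_calibration(name): a dict with "vfov" (degrees; the focal length in pixels is half the picture's height over the tangent of half this angle, whatever the lens; pixels are square), "cx", "cy" (the principal point, pixels), "distortion" ([k1, k2, p1, p2, k3] as OpenCV has them; the pictures are not rectified), "R" (3x3) and "t" (3): a world point X has camera coordinates R X + t. Camera axes: x right, y down, z forward; pixel columns grow to the right and rows downward; lengths in m; the calibration is good to about 2 mm. A picture is of the moment at which its call begins: read the wrist's pose just before it. get_calibration takes no time and is no camera call; for the wrist camera it gives the pose at the moment of the call.
- env.close_job(): hands the job in; it is judged then, once.
Trained networks look in the newest picture that a camera, given by its name, has taken for a name from the list of things; names that differ only in an ending like _2 or _b are one class to them, and where a whole thing is asked for, a point or a joint stands for the part that bears it (a point fixed in the world has none). Each returns a list of dicts, best first, with "confidence" (0 to 1); they miss things now and then, are a little off and sometimes report something else, mostly with a low value. They report only what shows in the picture. A call takes as long as a camera call. They do not tell look-alikes from the thing itself.
- spotter.look_for(camera, query): "box" ([left, top, width, height] as shares, 0 to 1, of the picture: columns of its width, rows of its height, round what is visible of it).
- spotter.cut_out(camera, query): "region" (480x640 bool, what is visible of it) and "box" ([left, top, width, height] as shares, 0 to 1, of the picture: columns of its width, rows of its height, round what is visible of it).
The state is a dict: "t": time; "joint_positions": joint angles; "dq": joint speeds; "tau": joint torques, N m; "position": TCP position; "ee_rot": TCP orientation; "force": force on the tool from outside, world axes, zero at the start; "ft_torque": the same for the moment, N m; "opening": finger opening in m; "grip_force": force on a finger pad.
Only numpy, scipy, OpenCV 4.12 (cv2) and the standard library are available. Lean on these libraries where they do the work, as an engineer would, in place of code of your own. Each camera call takes 0.05 s, during which the arm holds its last target. There are 200 camera calls.

TASK

Draw the dryer's drip tray right out to its stop, turn the washed blue cap over and lower it, mouth down, over the empty peg until its rim rests on the steel collar (keep hold of it all the way down, do not drop it on), then push the tray with everything on it fully home under the air bar. Leave the orange coupling on its peg and do not disturb the grey cap or the other things on the bench.

Things in the scene. Friction and masses are not known exactly. Their poses are not given: they have to be found in the camera images.
- blue_cap: The blue plastic end cap to load, about 90 g: an octagonal cup 54 mm across flats, 78 mm long, wall 5 mm, bore 44 mm across flats and 72 mm deep, other end closed. It starts lying on a flat on a 4 mm rubber mat. Origin: its middle, on its axis (31 mm above the bench at the start); x runs along the axis to the open mouth; y (level) and z (up at the start) are square to flats.
- blue_cap_mouth (a point): centre of the blue cap's open mouth, in the plane of the rim, 39 mm from its origin
- blue_cap_end (a point): centre of the outside of the blue cap's closed end, 39 mm from its origin
- grey_cap: Grey end cap of the same shape, lying on the mat: leave it. Origin and axes as for the blue cap.
- coupling: Loose orange plastic tube, 54 mm outside, 42 mm bore, 50 mm tall, open at both ends, standing on the collar of the tray's other peg. Origin: centre of its underside. It rides in and out with the tray.
- tray (a joint): Slide of the drip tray in m: 0 = fully home against the rear stop (as it starts), 0.13 = drawn right out to its front stop, towards the robot. It slides stiffly (about 3 N of friction, tray 0.9 kg) and stays where it is left.
- tray_handle (a point): Middle of the tray's black bow handle, a level bar 12 mm thick, 110 mm long, 58 mm above the bench. x points to the dryer's rear (push-in direction; the tray draws out along -x), y along the bar, z up. Behind the bar is an opening 44 mm deep to the tray's front wall and 98 mm wide, clear down to the bench; the wall's top is 46 mm above the bench.
- free_peg (a point): Centre of the top face of the steel collar at the foot of the empty white peg, 40 mm above the bench; 115 mm behind and 65 mm to the right (-y) of tray_handle; axes as there. Collar 64 mm across; peg 34 mm in diameter, rising 60 mm above the collar, its top 14 mm tapering to 20 mm. The tray is 130 x 260 mm, its rim 46 mm above the bench.
- taken_peg (a point): The same point of the other peg, 130 mm to the left (+y) of the empty one; it carries the orange coupling.
- air_bar (a point): Middle of the underside of the fixed air manifold, a level tube 36 mm thick, 400 mm long along y, 187 mm above the bench, with nozzles down to 158 mm. It stands right above the row of pegs when the tray is home, on uprights at y = 168 and -168 mm. Axes as for tray_handle.
- orange_ring: Loose orange ring, 72 mm outside, 22 mm tall, on the bench; bystander. Origin: centre of its underside.
- ear_muffs: Yellow and black ear defenders lying on the bench, about 200 x 190 mm, 76 mm tall; bystander.
- calculator: Black calculator 150 x 78 x 17 mm; bystander.
- oil_bottle: Red bottle, 64 mm across, 170 mm tall; bystander.
- caliper: Steel caliper, 230 mm long, lying flat; bystander.
- deburrer: Hand deburring tool with a blue handle, about 200 mm long, lying flat; bystander.
Things that resemble listed ones, but are neither listed nor needed, are in the scene too. What is shaped like the blue_cap but green is not meant. What is shaped like the coupling but yellow is not meant.

How it is judged:
By the outcome, as a careful person would: the job done as asked, in the order asked, and still so for the second after the job is handed in, with the robot touching nothing.
It also fails if it takes over 72 s, if anything falls off the work surface, if the arm or the gripper's body presses on something with over 40 N, if the wrist force passes 120 N, or if a joint passes its speed limit or range.

## Working session

There is one attempt and no reset: what is moved stays moved. The work goes in short steps, Python scripts to look and compute and a tool call to move; the robot and the scene stay as the last step left them, time stands still between calls to the robot, and variables do not carry over. Pictures are saved under pics/ and viewed, at most 14 in all, crops included, and the job is handed in when it is done.

Besides the shell and the picture viewer there is one more tool, called after "Emit:" as name([rows], argument=value, ...), one row to a line, values as JSON. arm_command: Moves the arm, as the interface text tells. Its arguments: {"type":"object","properties":{"plan":{"type":"array"},"squeeze":{"type":"number"}},"required":["plan"]}

```bash
mkdir -p pics
cat > h.py <<'E'
import numpy as np, cv2
from rig import state, vision, env, spotter
def K(c):
    f=240/np.tan(np.radians(c['vfov'])/2); return np.array([[f,0,c['cx']],[0,f,c['cy']],[0,0,1]])
def cloud(name):
    c=vision.get_calibration(name); p,d=vision.camera(name)
    k=K(c); u,v=np.meshgrid(np.arange(640.),np.arange(480.))
    n=cv2.undistortPoints(np.stack([u.ravel(),v.ravel()],1)[:,None],k,np.array(c['distortion']))[:,0]
    X=np.c_[n,np.ones(len(n))]*d.reshape(-1,1)
    W=(X-np.array(c['t']))@np.array(c['R'])
    W[d.ravel()==0]=np.nan
    return p,d,W.reshape(480,640,3)
def save(p,f): cv2.imwrite('pics/'+f,p[:,:,::-1])
E
python3 - <<'E'
from h import *
s=state();print(s['t'],s['position'],s['ee_rot'],s['opening'],env.grasp_offset)
for n in ['scene','side']:
    p,d,W=cloud(n); save(p,n+'0.png'); np.save(n+'W.npy',W)
    for q in ['blue_cap','grey_cap','coupling','tray_handle','free_peg']:
        for r in spotter.cut_out(n,q)[:4]:
            b=np.array(r['box'])*[640,480,640,480]; m=r['region']&np.isfinite(W[...,0])
            print(n,q,round(r['confidence'],2),b.round().astype(int),np.nanmedian(W[m],0).round(3),p[r['region']].mean(0).round())
E
```

```text
0.0 [ 0.23167873 -0.55271614  0.23045348] [ 9.80381312e-01  1.97108101e-01 -6.69086197e-05 -9.35523075e-04] 0.08520376907472381 0.0187
scene blue_cap 0.93 [250 253  26  22] [ 0.471 -0.146  0.05 ] [ 47. 132. 165.]
scene blue_cap 0.74 [211 232  27  25] [ 0.317 -0.243  0.042] [ 47. 122.  53.]
scene blue_cap 0.3 [336 267 107  79] [0.74  0.113 0.034] [133. 132. 122.]
scene grey_cap 0.81 [176 284  34  31] [ 0.557 -0.37   0.046] [104. 102.  98.]
scene grey_cap 0.32 [340 268 105  65] [0.741 0.114 0.034] [133. 133. 123.]
scene coupling 0.74 [441 249  20  19] [0.631 0.423 0.034] [178. 151.  15.]
scene coupling 0.58 [390 270  20  22] [0.727 0.18  0.076] [166.  73.  18.]
scene coupling 0.16 [250 252  26  22] [ 0.47  -0.147  0.049] [ 46. 130. 164.]
scene tray_handle 0.84 [338 264 107  68] [0.74  0.11  0.034] [133. 132. 122.]
scene tray_handle 0.39 [248 254  30  17] [ 0.47  -0.146  0.049] [ 49. 132. 164.]
scene free_peg 0.91 [339 266 104  78] [0.739 0.114 0.034] [134. 132. 121.]
scene free_peg 0.68 [250 250  26  26] [ 0.47  -0.146  0.049] [ 49. 131. 164.]
side blue_cap 0.91 [333 228  21  25] [ 0.4
[... 237 characters left out ...]
.045] [94. 91. 86.]
side grey_cap 0.49 [201 251  76  67] [0.694 0.105 0.035] [117. 118. 109.]
side coupling 0.81 [233 366  21  30] [0.618 0.441 0.034] [185. 150.   9.]
side coupling 0.55 [234 281   9  23] [0.684 0.189 0.082] [144.  62.  36.]
side coupling 0.49 [257 193  46  18] [ 0.698 -0.337  0.015] [83. 73. 59.]
side coupling 0.41 [202 252  74  71] [0.692 0.108 0.034] [117. 117. 109.]
side tray_handle 0.77 [201 252  78  72] [0.693 0.104 0.035] [116. 116. 107.]
side tray_handle 0.71 [333 225  23  26] [ 0.451 -0.134  0.047] [ 22.  92. 136.]
side tray_handle 0.46 [265 223  22  18] [ 0.681 -0.165  0.014] [178.  68.  21.]
side free_peg 0.86 [202 252  77  68] [0.692 0.104 0.034] [117. 116. 108.]
```

Run:
```python
import cv2
a=cv2.imread('pics/scene0.png');cv2.imwrite('pics/sc_crop.png',cv2.resize(a[190:370,160:480],(800,450),interpolation=cv2.INTER_CUBIC))
b=cv2.imread('pics/side0.png');cv2.imwrite('pics/si_crop.png',cv2.resize(b[160:400,150:430],(700,600),interpolation=cv2.INTER_CUBIC))
```

```text
(no output)
```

View pics/sc_crop.png

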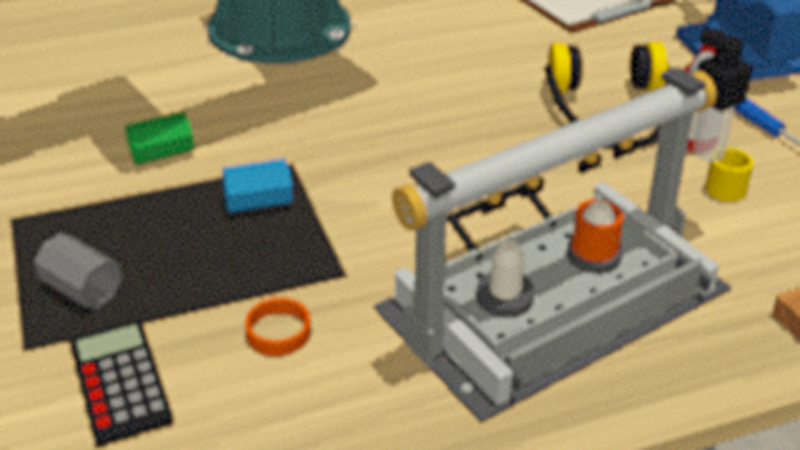

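View pics/si_crop.png

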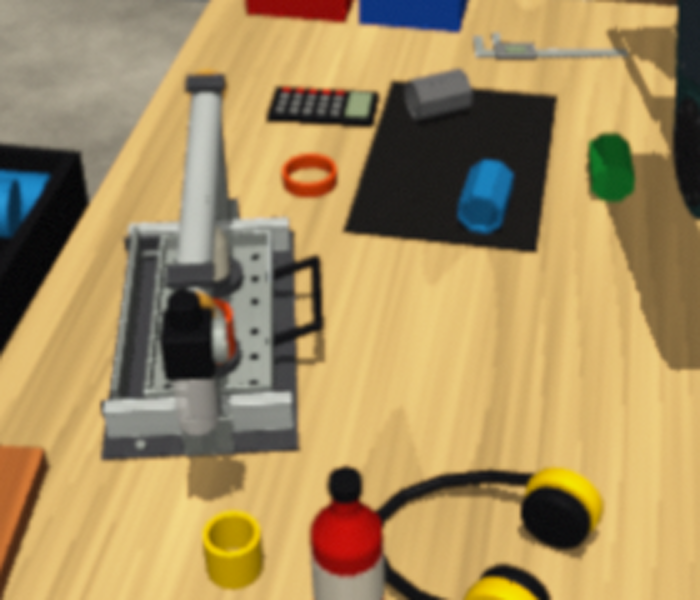

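Run:
```python
from h import *
for n in ['scene','side']:
    c=vision.get_calibration(n); print(n,'cam',(-np.array(c['R']).T@c['t']).round(2))
    W=np.load(n+'W.npy'); p=cv2.imread(f'pics/{n}0.png')[:,:,::-1].astype(int)
    x,y,z=W[...,0],W[...,1],W[...,2]; r,g,b=p[...,0],p[...,1],p[...,2]
    blue=(b>r+50)&(b>g+15)&(z>.01)&(abs(x-.46)<.1)&(abs(y+.14)<.1)
    def pca(m,t):
        P=W[m]; q=np.median(P,0); u,s,v=np.linalg.svd(P[:,:2]-P[:,:2].mean(0),full_matrices=False)
        print(n,t,len(P),P.min(0).round(3),P.max(0).round(3),P.mean(0).round(3),'ax',v[0].round(3))
    pca(blue,'blue'); pca(blue&(z>.052),'bluetop')
    pca((r>g+50)&(g>b-10)&(z>.05)&(abs(x-.71)<.08)&(abs(y-.18)<.08),'coupl')
    pca((z>.06)&(z<.1)&(abs(x-.72)<.06)&(y<.12)&(y>-.02)&(r>120)&(abs(r-b)<50),'peg')
    pca((z>.045)&(z<.075)&(x<.66)&(x>.45)&(abs(y-.1)<.12)&(r<75)&(b<75),'handle')
    pca((z>.19)&(x>.6)&(abs(y-.1)<.25)&(r>110),'bar')
c=vision.get_calibration('wrist');s=state();print(c['vfov'],(-np.array(c['R']).T@c['t']).round(3),np.array(c['R']).round(2),s['position'])
```

```text
scene cam [ 1.54 -0.35  0.84]
scene blue 440 [ 0.439 -0.184  0.01 ] [ 0.485 -0.106  0.065] [ 0.469 -0.146  0.045] ax [-0.1   -0.995]
scene bluetop 170 [ 0.442 -0.183  0.052] [ 0.476 -0.106  0.065] [ 0.46  -0.145  0.058] ax [-0.075 -0.997]
scene coupl 287 [0.682 0.163 0.05 ] [0.736 0.215 0.101] [0.72  0.182 0.076] ax [-0.62  -0.784]
scene peg 166 [0.73  0.047 0.06 ] [0.758 0.081 0.1  ] [0.749 0.059 0.082] ax [-0.44  -0.898]
scene handle 67 [0.606 0.041 0.047] [0.66  0.161 0.068] [0.629 0.088 0.059] ax [ 0.16  -0.987]
scene bar 1861 [ 0.634 -0.071  0.19 ] [0.792 0.349 0.238] [0.736 0.11  0.216] ax [-0.241  0.97 ]
side cam [0.34 1.18 1.01]
side blue 439 [ 0.422 -0.185  0.01 ] [ 0.481 -0.099  0.065] [ 0.45  -0.135  0.042] ax [0.199 0.98 ]
side bluetop 186 [ 0.43  -0.184  0.052] [ 0.473 -0.101  0.065] [ 0.451 -0.141  0.058] ax [0.085 0.996]
side coupl 64 [0.68  0.162 0.053] [0.707 0.201 0.101] [0.689 0.184 0.082] ax [-0.556  0.831]
side peg 59 [0.721 0.059 0.061] [0.733 0.084 0.1  ] [0.728 0.072 0.082] ax [0.237 0.972]
side handle 174 [0.595 0.047 0.045] [0.66  0.172 0.07 ] [0.622 0.111 0.059] ax [-0.203  0.979]
side bar 1043 [ 0.634 -0.074  0.197] [0.79  0.349 0.237] [0.719 0.134 0.221] ax [-0.26   0.966]
66.6414783294608 [ 0.305 -0.523  0.373] [[ 0.39 -0.92 -0.  ]
 [-0.88 -0.37  0.31]
 [-0.28 -0.12 -0.95]] [ 0.23184064 -0.55332062  0.23126557]
```

Emit:
arm_command([
  [[0.085, 0.481, -0.376, -0.1, -82], [0.085, 0.481, -0.376, -0.1, -82], [0.085, 0.481, -0.376, -0.1, -82], [0.085, 0.481, -0.376, -0.1, -82], [0.085, 0.481, -0.376, -0.1, -82], [0.085, 0.481, -0.376, -0.1, -82], [0.085, 0.481, -0.376, -0.1, -82], [0.085, 0.481, -0.376, -0.1, -82], [0.085, 0.481, -0.376, -0.1, -82], [0.085, 0.481, -0.376, -0.1, -82]],
])

```text
t: 1.43
position: [0.4333, -0.1927, 0.2993]
ee_rot: [0.678, 0.735, 0.0, 0.0]
force: [1.0, -1.6, -0.3]
opening: 0.0848
grip_force: 0.0
```

```bash
cat >> h.py <<'E'
from scipy.spatial.transform import Rotation as Ro
def go(xyz=None,ang=None,graspz=False):
    """tool-axis shift to a world TCP target; ang = world angle (deg) of tool y"""
    s=state(); R=Ro.from_quat(s['ee_rot']).as_matrix(); p=np.array(s['position'])
    a=np.degrees(np.arctan2(R[1,1],R[0,1]))
    d=R.T@(np.array(xyz)-p) if xyz is not None else None
    yaw=None if ang is None else -((ang-a+180)%360-180)
    print('t',round(s['t'],2),'p',p.round(4),'yang',round(a,2),'F',np.round(s['force'],1),'op',round(s['opening'],4),'grip',round(s['grip_force'],1),'d',None if d is None else d.round(4),'yaw',yaw)
E
python3 - <<'E'
from h import *
go([.53,-.02,.33],14.4); print(state()['joint_positions'])
E
```

```text
t 1.43 p [ 0.4333 -0.1927  0.2993] yang 4.69 F [ 1.  -1.6 -0.3] op 0.0848 grip 0.0 d [ 0.1642  0.1105 -0.0307] yaw -9.70540062556691
[-5.64344229e-01  1.13248076e-01  1.67146306e+00  7.77895018e-05
  1.35614545e+00 -6.46296866e-01]
```

Emit:
arm_command([
  [[0.085, 0.152, 0.085, -0.03, -9], [0.085, 0.152, 0.085, -0.03, -9], [0.085, 0.152, 0.085, -0.03, -9], [0.085, 0.152, 0.085, -0.03, -9], [0.085, 0.152, 0.085, -0.03, -9], [0.085, 0.152, 0.085, -0.03, -9], [0.085, 0.152, 0.085, -0.03, -9]],
])

```text
t: 2.02
position: [0.5058, -0.0366, 0.3285]
ee_rot: [0.619, 0.785, -0.0, 0.0]
force: [0.2, 0.1, -0.6]
opening: 0.0848
grip_force: 0.0
```

Run:
```python
from h import *
go([.53,-.02,.33],14.4)
p,d,W=cloud('wrist'); save(p,'w1.png'); np.save('w1.npy',W)
```

```text
t 2.02 p [ 0.5058 -0.0366  0.3285] yang 13.46 F [ 0.2  0.1 -0.6] op 0.0848 grip 0.0 d [ 0.0105  0.0274 -0.0015] yaw -0.9395162769650938
```

View pics/w1.png

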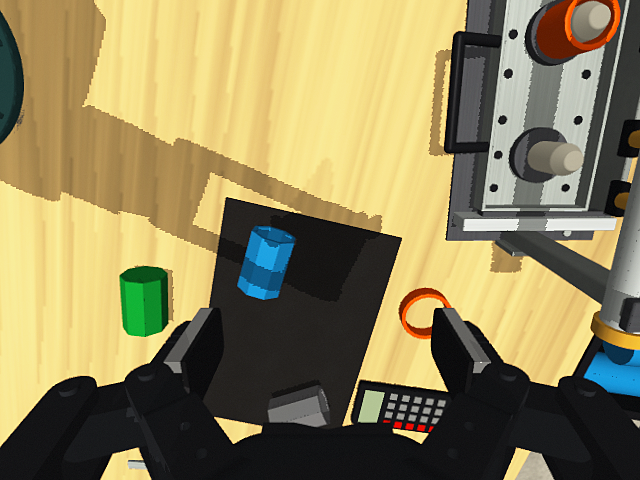

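Wrist view: blue cap at (267,262) on the mat with its mouth at (275,235), i.e. toward +y. The green look-alike is at (145,300) and the grey cap at (300,405). The blue one on the mat is the one meant. The handle bar runs (460,35)–(450,150) and the free peg is at (545,155).

Run:
```python
from h import *
W=np.load('w1.npy'); p=cv2.imread('pics/w1.png')[:,:,::-1].astype(int)
x,y,z=W[...,0],W[...,1],W[...,2]; r,g,b=p[...,0],p[...,1],p[...,2]
V,U=np.mgrid[:480,:640]
def rect(m,t):
    P=W[m]; P=P[np.isfinite(P[:,0])]
    (c,s,a)=cv2.minAreaRect(P[:,:2].astype(np.float32)); print(t,len(P),'c',np.round(c,4),'size',np.round(s,4),'ang',round(a,2),'z',np.percentile(P[:,2],[5,50,95]).round(4),'mean',P.mean(0).round(4))
blue=(b>r+60)&(b>g+10)&(U<330)&(V>200)&(V<320)
rect(blue,'blue'); rect(blue&(z>.055),'bluetop')
h=(r<70)&(g<70)&(b<70)&(U>440)&(U<505)&(V<165)
rect(h&(z>.045),'handle'); rect(h&(z>.05)&(U<475),'bar')
rect((U>510)&(U<605)&(V>120)&(V<190)&(z>.036)&(z<.044)&(r<90),'collar')
rect((U>530)&(U<590)&(V>130)&(V<185)&(z>.095),'pegtop')
rect((r>150)&(g<110)&(V<70)&(U>510)&(z>.083),'couptop')
rect((z>.042)&(z<.05)&(U>495)&(V<215)&(x<.75),'rim')
```

```text
blue 2978 c [ 0.4498 -0.1525] size [0.0956 0.0552] ang 85.64 z [0.0086 0.0531 0.058 ] mean [ 0.4509 -0.1379  0.047 ]
bluetop 1289 c [ 0.4498 -0.1442] size [0.079  0.0279] ang 85.85 z [0.0556 0.0571 0.0584] mean [ 0.4501 -0.143   0.057 ]
handle 2065 c [0.6298 0.1109] size [0.0557 0.1333] ang 13.84 z [0.0469 0.0607 0.0636] mean [0.6171 0.1057 0.0585]
bar 1679 c [0.6175 0.1012] size [0.036  0.1217] ang 19.66 z [0.0538 0.0615 0.0638] mean [0.6126 0.1    0.0606]
collar 1469 c [0.7532 0.0666] size [0.0943 0.0786] ang 14.91 z [0.0369 0.039  0.0423] mean [0.7447 0.0682 0.0391]
pegtop 435 c [0.7365 0.0639] size [0.0229 0.0237] ang 40.71 z [0.0955 0.0985 0.0999] mean [0.7358 0.064  0.0982]
couptop 564 c [0.7079 0.186 ] size [0.0533 0.0422] ang 14.58 z [0.0872 0.0887 0.0901] mean [0.7101 0.1831 0.0886]
rim 994 c [0.7014 0.1047] size [0.0734 0.2271] ang 21.2 z [0.0425 0.0449 0.049 ] mean [0.6763 0.1325 0.0452]
```

Emit:
arm_command([
  [[0.045, 0.109, 0.134, 0.19, -1], [0.045, 0.109, 0.134, 0.19, -1], [0.045, 0.109, 0.134, 0.19, -1], [0.045, 0.109, 0.134, 0.19, -1], [0.045, 0.109, 0.134, 0.19, -1], [0.045, 0.109, 0.134, 0.19, -1], [0.045, 0.109, 0.134, 0.19, -1], [0.045, 0.109, 0.134, 0.19, -1], [0.045, 0.109, 0.134, 0.19, -1], [0.045, 0.109, 0.134, 0.19, -1]],
])

```text
t: 2.9
position: [0.6114, 0.0986, 0.1401]
ee_rot: [0.614, 0.789, 0.0, 0.001]
force: [-0.6, -0.5, -0.4]
opening: 0.0452
grip_force: 0.0
```

Run:
```python
from h import *
go([.611,.100,.04],14.4)
p,d,W=cloud('wrist'); save(p,'w2.png'); np.save('w2.npy',W)
```

```text
t 2.9 p [0.6114 0.0986 0.1401] yang 14.26 F [-0.6 -0.5 -0.4] op 0.0452 grip 0.0 d [ 0.0016 -0.0002  0.1001] yaw -0.14243315869327944
```

View pics/w2.png

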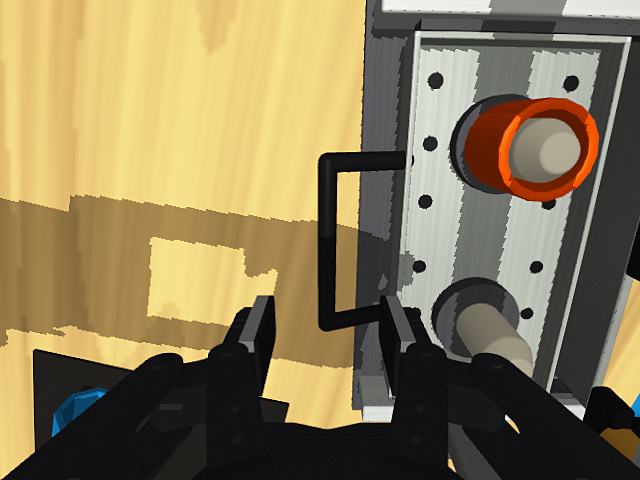

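The bow bar runs from (328,160) to (325,325). I'll refine its position from depth.

Run:
```python
from h import *
W=np.load('w2.npy'); p=cv2.imread('pics/w2.png')[:,:,::-1].astype(int)
V,U=np.mgrid[:480,:640]; z=W[...,2]
m=(p.max(2)<70)&(z>.055)&(z<.07)&(U>310)&(U<345)&(V>150)&(V<330)
P=W[m]; c=P.mean(0); a=np.radians(14.4); 
X=P[:,:2]@[np.cos(a),np.sin(a)]; Y=P[:,:2]@[-np.sin(a),np.cos(a)]
print(len(P),np.percentile(X,[2,50,98]),np.percentile(Y,[1,50,99]),np.percentile(P[:,2],[5,50,95]))
X2=X[abs(Y-Y.mean())<.035];Y2=Y[abs(Y-Y.mean())<.035]; print('tilt deg',np.degrees(np.polyfit(Y2,X2,1)[0]))
t=np.array([.6114,.0986]); print('tcp',t@[np.cos(a),np.sin(a)],t@[-np.sin(a),np.cos(a)])
s=(z>.095)&(z<.104)&(U>440)&(U<540)&(V>290)&(V<380); print('freepegtop',W[s].mean(0),s.sum(), 'couppeg',W[(z>.094)&(z<.104)&(U>500)&(V<190)&(abs(p[...,0]-p[...,2])<50)].mean(0))
```

```text
3454 [0.6109913  0.61692878 0.6265569 ] [-0.1118556  -0.04692429  0.00476704] [0.05862818 0.06199084 0.0636596 ]
tilt deg 0.5398859166820943
tcp 0.6167125675884998 -0.0565466973253092
freepegtop [0.73885518 0.07167521 0.09805167] 352 couppeg [0.70467316 0.19017564 0.09809743]
```

Emit:
arm_command([
  [[0.045, 0.003, 0, 0.05, 0], [0.045, 0.003, 0, 0.1, 0], [0.045, 0.003, 0, 0.1, 0], [0.045, 0.003, 0, 0.1, 0], [0.0, 0.003, 0, 0.1, 0], [0.0, 0.003, 0, 0.1, 0], [0.0, 0.003, 0, 0.1, 0], [0.0, 0.003, 0, 0.1, 0]],
], squeeze=60)

```text
t: 3.62
position: [0.6105, 0.1026, 0.0413]
ee_rot: [0.613, 0.79, -0.0, 0.001]
force: [-4.0, -2.8, 6.6]
opening: 0.01
grip_force: 58.8
```

Run:
```python
from h import *
go([.611,.100,.04],14.4)
```

```text
t 3.62 p [0.6105 0.1026 0.0413] yang 14.36 F [-4.  -2.8  6.6] op 0.01 grip 58.8 d [-0.0026 -0.0001  0.0013] yaw -0.04363846857714293
```

Emit:
arm_command([
  [[0.0, 0, -0.01, 0, 0], [0.0, 0, -0.025, 0, 0], [0.0, 0, -0.04, 0, 0], [0.0, 0, -0.055, 0, 0], [0.0, 0, -0.07, 0, 0], [0.0, 0, -0.085, 0, 0], [0.0, 0, -0.1, 0, 0], [0.0, 0, -0.115, 0, 0], [0.0, 0, -0.125, 0, 0], [0.0, 0, -0.13, 0, 0]],
])

```text
t: 4.45
position: [0.4858, 0.0718, 0.0413]
ee_rot: [0.614, 0.79, 0.003, 0.002]
force: [1.5, 7.0, 6.5]
opening: 0.0096
grip_force: 61.0
```

Emit:
arm_command([
  [[0.0, 0, -0.002, 0, 0], [0.0, 0, -0.003, 0, 0], [0.0, 0, -0.003, 0, 0]],
])

```text
t: 4.7
position: [0.4843, 0.0714, 0.0413]
ee_rot: [0.614, 0.79, 0.003, 0.002]
force: [1.6, 6.4, 8.4]
opening: 0.0097
grip_force: 61.2
```

Run:
```python
from h import *
go([.611,.100,.04],14.4)
s=state(); a=np.radians(14.36); print((np.array(s['position'])[:2]-[.6105,.1026])@[np.cos(a),np.sin(a)])
```

```text
t 4.7 p [0.4843 0.0714 0.0413] yang 14.28 F [1.6 6.4 8.4] op 0.0097 grip 61.2 d [-0.0036  0.1298  0.0022] yaw -0.11644908046770297
-0.13000113770002253
```

Emit:
arm_command([
  [[0.0, 0, -0.003, 0, 0], [0.0, 0, -0.005, 0, 0], [0.0, 0, -0.005, 0, 0], [0.0, 0, -0.005, 0, 0]],
])

```text
t: 5.03
position: [0.4843, 0.0713, 0.0414]
ee_rot: [0.614, 0.789, 0.006, 0.005]
force: [10.1, 15.0, -5.2]
opening: 0.01
grip_force: 59.9
```

Emit:
arm_command([
  [[0.0, 0, 0.005, 0, 0], [0.045, 0, 0.008, 0, 0], [0.045, 0, 0.008, 0, 0], [0.045, 0, 0.008, 0, 0], [0.045, 0, 0.008, -0.05, 0], [0.045, 0, 0.008, -0.1, 0], [0.045, 0, 0.008, -0.12, 0], [0.045, 0, 0.008, -0.12, 0], [0.045, 0, 0.008, -0.12, 0]],
])

```text
t: 5.78
position: [0.4861, 0.0709, 0.1611]
ee_rot: [0.613, 0.79, 0.002, 0.002]
force: [-0.4, -1.5, -0.3]
opening: 0.045
grip_force: 0.0
```

Run:
```python
from h import *
go([.452,-.1655,.14],-4.2)
p,d,W=cloud('wrist'); save(p,'w3.png'); np.save('w3.npy',W)
V,U=np.mgrid[:480,:640]; z=W[...,2]
s=(z>.095)&(z<.104); n,l,st,c=cv2.connectedComponentsWithStats(s.astype(np.uint8))
for i in range(1,n):
    if st[i,4]>80:
        P=W[l==i]; q,r=cv2.minEnclosingCircle(P[:,:2].astype(np.float32)); print(c[i].round(),st[i,4],np.round(q,4),round(r,4),P.mean(0).round(4))
# taken coupling top
s=(z>.086)&(z<.0935)&(p[...,0].astype(int)>p[...,2].astype(int)+60);P=W[s];q,r=cv2.minEnclosingCircle(P[:,:2].astype(np.float32));print('coupling',q,r)
```

```text
t 5.78 p [0.4861 0.0709 0.1611] yang 14.35 F [-0.4 -1.5 -0.3] op 0.045 grip 0.0 d [-0.2206 -0.0917  0.0209] yaw 18.54979988258154
[530. 155.] 1425 [0.5808 0.1595] 0.0125 [0.5797 0.1596 0.0984]
[498. 348.] 470 [0.6113 0.0368] 0.0115 [0.6107 0.0394 0.098 ]
[634. 459.] 103 [ 0.7539 -0.0276] 0.0063 [ 0.7532 -0.0279  0.0987]
coupling (0.5809614062309265, 0.15928412973880768) 0.027288518846035004
```

View pics/w3.png

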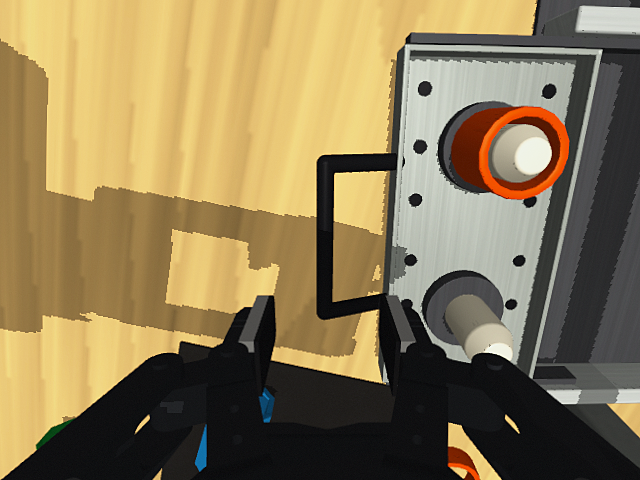

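Emit:
arm_command([
  [[0.085, -0.223, -0.0964, 0.02, 18.5], [0.085, -0.223, -0.0964, 0.02, 18.5], [0.085, -0.223, -0.0964, 0.02, 18.5], [0.085, -0.223, -0.0964, 0.02, 18.5], [0.085, -0.223, -0.0964, 0.02, 18.5], [0.085, -0.223, -0.0964, 0.02, 18.5], [0.085, -0.223, -0.0964, 0.02, 18.5], [0.085, -0.223, -0.0964, 0.02, 18.5], [0.085, -0.223, -0.0964, 0.02, 18.5]],
])

```text
t: 6.58
position: [0.4449, -0.168, 0.1373]
ee_rot: [0.733, 0.681, -0.0, -0.002]
force: [0.5, 0.0, -0.7]
opening: 0.0852
grip_force: 0.0
```

Run:
```python
from h import *
p,d,W=cloud('wrist'); save(p,'w4.png')
p=p.astype(int); b=(p[...,2]>p[...,0]+60)&(p[...,2]>p[...,1]+10)&(W[...,2]>.054)&(W[...,2]<.065)
P=W[b]; print(len(P),np.round(cv2.minAreaRect(P[:,:2].astype(np.float32))[0],4),cv2.minAreaRect(P[:,:2].astype(np.float32))[1:])
go([.448,-.169,.018],-4.2)
```

```text
5531 [ 0.4501 -0.1441] ((0.07832666486501694, 0.031223945319652557), 85.81167602539062)
t 6.63 p [ 0.4453 -0.1675  0.1376] yang -4.14 F [ 0.6 -0.2  0.3] op 0.0852 grip 0.0 d [-0.0015  0.0032  0.1196] yaw 0.06222672488846115
```

View pics/w4.png

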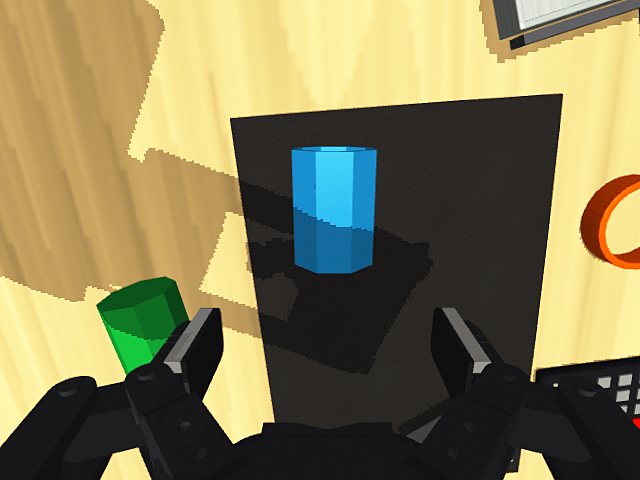

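Emit:
arm_command([
  [[0.085, -0.001, 0.003, 0.04, 0], [0.085, -0.001, 0.003, 0.08, 0], [0.085, -0.001, 0.003, 0.1195, 0], [0.085, -0.001, 0.003, 0.1195, 0], [0.085, -0.001, 0.003, 0.1195, 0], [0.03, -0.001, 0.003, 0.1195, 0], [0.03, -0.001, 0.003, 0.1195, 0], [0.03, -0.001, 0.003, 0.1195, 0], [0.03, -0.001, 0.003, 0.1195, 0]],
], squeeze=20)

```text
t: 7.38
position: [0.4511, -0.1707, 0.0218]
ee_rot: [0.732, 0.681, 0.001, 0.002]
force: [0.3, 2.0, 6.3]
opening: 0.0541
grip_force: 20.2
```

Emit:
arm_command([
  [[0.03, 0, 0, -0.02, 0], [0.03, 0, 0, -0.04, 0], [0.03, 0, 0, -0.06, 0], [0.03, 0, 0, -0.08, 0], [0.03, 0, 0, -0.1, 0], [0.03, 0, 0, -0.1, 0], [0.03, 0, 0, -0.1, 0]],
])

```text
t: 7.97
position: [0.4508, -0.1708, 0.1218]
ee_rot: [0.732, 0.681, 0.001, 0.003]
force: [-0.3, -0.1, 0.0]
opening: 0.0532
grip_force: 22.6
```

```bash
cat >> h.py <<'E'
def cap(n,show=None):
    """blue cap as seen: PCA of its pixels in world coords near the tool"""
    p,d,W=cloud(n); q=p.astype(int); tc=np.array(state()['position'])
    b=(q[...,2]>q[...,0]+50)&(q[...,2]>q[...,1]+10)&(np.linalg.norm(W-tc,axis=2)<.12)
    if show: 
        v,u=np.where(b); v0,u0=int(v.mean()),int(u.mean()); c=p[max(0,v0-60):v0+60,max(0,u0-80):u0+80]; save(cv2.resize(c,(640,480),interpolation=cv2.INTER_CUBIC),show)
    P=W[b]; print(n,len(P),'min',np.percentile(P,2,axis=0).round(4),'max',np.percentile(P,98,axis=0).round(4),'mean',P.mean(0).round(4)); return p,P
E
python3 - <<'E'
from h import *
go(None)
cap('side','side1.png'); cap('scene')
p,d,W=cloud('wrist'); save(p,'w5.png')
E
```

```text
t 7.97 p [ 0.4508 -0.1708  0.1218] yang -4.15 F [-0.3 -0.1  0. ] op 0.0532 grip 22.6 d None yaw None
side 480 min [ 0.4263 -0.1775  0.1068] max [ 0.4789 -0.102   0.1615] mean [ 0.4521 -0.1334  0.1375]
scene 312 min [ 0.4481 -0.1822  0.1155] max [ 0.4835 -0.1082  0.1609] mean [ 0.4715 -0.1351  0.1433]
```

View pics/w5.png

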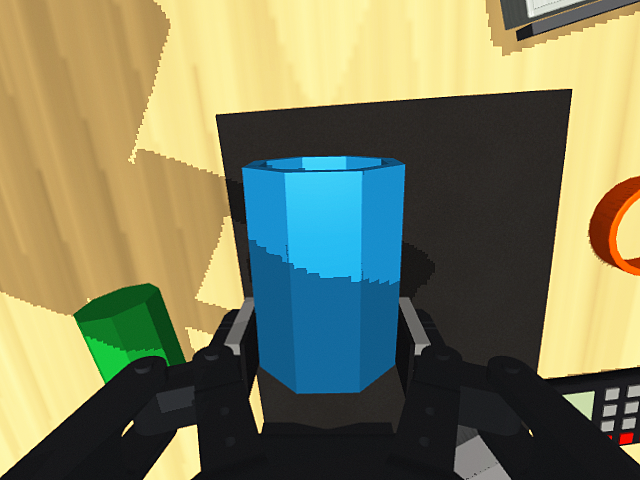

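The cap is held level and did not swing. I'll pivot it in the light grip by pushing the lower lip of its mouth against the tray's side wall, which can't move sideways.

Emit:
arm_command([
  [[0.03, 0.0645, 0.1447, 0, -18.5], [0.03, 0.0645, 0.1447, 0, -18.5], [0.03, 0.0645, 0.1447, 0, -18.5], [0.03, 0.0645, 0.1447, 0, -18.5], [0.03, 0.0645, 0.1447, 0, -18.5], [0.03, 0.0645, 0.1447, 0, -18.5], [0.03, 0.0645, 0.1447, 0, -18.5], [0.03, 0.0645, 0.1447, 0, -18.5]],
])

```text
t: 8.78
position: [0.5961, -0.1162, 0.1181]
ee_rot: [0.613, 0.79, -0.001, -0.002]
force: [0.2, 0.6, 0.1]
opening: 0.0537
grip_force: 22.6
```

Run:
```python
from h import *
go([.600,-.117,.058],14.4)
p,d,W=cloud('wrist'); a=np.radians(14.4)
z=W[...,2]; Xt=W[...,0]*np.cos(a)+W[...,1]*np.sin(a); Yt=-W[...,0]*np.sin(a)+W[...,1]*np.cos(a)
for x0 in (.54,.552,.565):
  m=(z>.04)&(z<.05)&(abs(Xt-x0)<.004)&(Yt>-.21)&(Yt<-.16); print(x0,m.sum(),np.percentile(Yt[m],[2,50,98]) if m.any() else '',np.percentile(z[m],[5,95]) if m.any() else '')
q=p.astype(int);b=(q[...,2]>q[...,0]+50)&(q[...,2]>q[...,1]+10)&(z>.13)
print('cap',np.percentile(Xt[b],[1,99]),np.percentile(Yt[b],[1,99]),np.percentile(z[b],[1,99]))
```

```text
t 8.78 p [ 0.5961 -0.1162  0.1181] yang 14.32 F [0.2 0.6 0.1] op 0.0537 grip 22.6 d [-0.0019  0.0038  0.0601] yaw -0.07934309046996191
0.54 383 [-0.18426755 -0.17412128 -0.16057501] [0.04390723 0.04621971]
0.552 107 [-0.18429148 -0.18265401 -0.18049329] [0.04347016 0.04589182]
0.565 98 [-0.18428934 -0.18265611 -0.18103888] [0.04390529 0.046188  ]
cap [0.52172964 0.57415817] [-0.2718839 -0.1951726] [0.13766227 0.1545296 ]
```

Emit:
arm_command([
  [[0.03, -0.002, 0.003, 0.03, 0], [0.03, -0.002, 0.003, 0.06, 0], [0.03, -0.002, 0.003, 0.06, 0], [0.03, 0.004, 0.003, 0.06, 0], [0.03, 0.009, 0.003, 0.06, 0], [0.03, 0.012, 0.003, 0.06, 0]],
])

```text
t: 9.33
position: [0.5989, -0.1044, 0.0611]
ee_rot: [0.613, 0.79, -0.0, 0.002]
force: [-1.8, -10.4, 2.6]
opening: 0.0538
grip_force: 23.2
```

Emit:
arm_command([
  [[0.03, 0.0035, 0, -0.006, 0], [0.03, 0.0065, 0, -0.012, 0], [0.03, 0.01, 0, -0.0172, 0], [0.03, 0.014, 0, -0.022, 0], [0.03, 0.018, 0, -0.0265, 0], [0.03, 0.0226, 0, -0.0308, 0], [0.03, 0.0226, 0, -0.0308, 0]],
])

```text
t: 9.92
position: [0.5927, -0.0808, 0.0911]
ee_rot: [0.613, 0.79, 0.0, 0.0]
force: [0.7, 0.4, -1.1]
opening: 0.0535
grip_force: 21.8
```

```bash
cat >> h.py <<'E'
def tilt():
    a=np.radians(14.4); p,P=cap('side'); p2,P2=cap('scene')
    for P in (P,P2):
        Y=-P[:,0]*np.sin(a)+P[:,1]*np.cos(a); print(' Yt',np.percentile(Y,[2,98]).round(4),'z',np.percentile(P[:,2],[2,98]).round(4))
    q,d,W=cloud('wrist'); r=q.astype(int); tc=np.array(state()['position'])
    b=(r[...,2]>r[...,0]+50)&(r[...,2]>r[...,1]+10)&(np.linalg.norm(W-tc,axis=2)<.12)
    b=cv2.erode(b.astype(np.uint8),np.ones((5,5)))>0
    # normals
    dx=W[4:,2:-2]-W[:-4,2:-2]; dy=W[2:-2,4:]-W[2:-2,:-4]; n=np.cross(dx,dy); n/=np.linalg.norm(n,axis=2,keepdims=True)
    n=n[b[2:-2,2:-2]]; n*=np.sign(n[:,2:3]); nx=n[:,0]*np.cos(a)+n[:,1]*np.sin(a); ny=-n[:,0]*np.sin(a)+n[:,1]*np.cos(a)
    k=abs(nx)<.15; t=np.degrees(np.arctan2(ny[k],n[k,2])); h,e=np.histogram(t,np.arange(-92,94,4)); i=np.argsort(-h)[:4]; print('normal tilt to +Yt deg (90=upright mouth down):',[(e[j]+2,h[j]) for j in i]); return q
E
python3 - <<'E'
from h import *
go(None); save(tilt(),'w6.png')
E
```

```text
t 9.92 p [ 0.5927 -0.0808  0.0911] yang 14.39 F [ 0.7  0.4 -1.1] op 0.0535 grip 21.8 d None yaw None
side 512 min [ 0.555  -0.0937  0.0652] max [ 0.6104 -0.014   0.1283] mean [ 0.5832 -0.0463  0.1028]
scene 367 min [ 0.5726 -0.1004  0.081 ] max [ 0.648  -0.0157  0.151 ] mean [ 0.6022 -0.0632  0.1088]
 Yt [-0.2334 -0.1584] z [0.0652 0.1283]
 Yt [-0.2432 -0.1614] z [0.081 0.151]
normal tilt to +Yt deg (90=upright mouth down): [(np.int64(-18), np.int64(188)), (np.int64(-14), np.int64(185)), (np.int64(-26), np.int64(166)), (np.int64(-6), np.int64(164))]
```

View pics/w6.png

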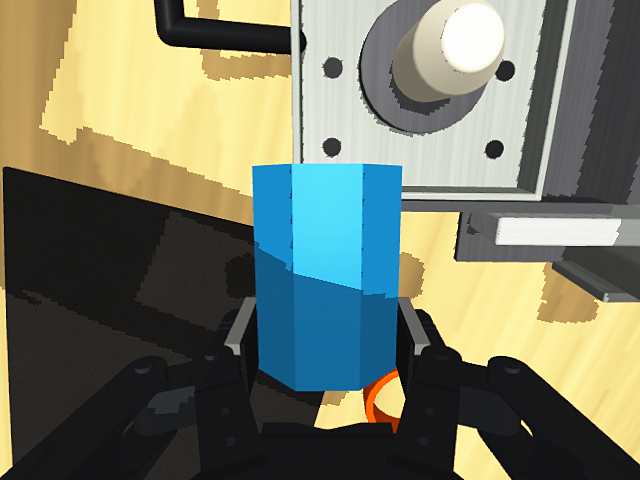

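```bash
cat >> h.py <<'E'
def pitch():
    """mouth-down angle of the held cap from its top flat (wrist) ; Xt,Yt in tray frame"""
    a=np.radians(14.4); q,d,W=cloud('wrist'); r=q.astype(int); s=state(); tc=np.array(s['position'])
    Xt=lambda P:P[...,0]*np.cos(a)+P[...,1]*np.sin(a); Yt=lambda P:-P[...,0]*np.sin(a)+P[...,1]*np.cos(a)
    b=(r[...,2]>r[...,0]+50)&(r[...,2]>r[...,1]+10)&(np.linalg.norm(W-tc,axis=2)<.13)&(abs(Xt(W)-Xt(tc))<.008)
    P=W[b]; y=Yt(P)-Yt(tc); z=P[:,2]-tc[2]
    for lo in np.arange(-.05,.08,.01):
        k=(y>=lo)&(y<lo+.01)
        if k.sum()>20: print('  y %.3f n %d z %.4f'%(y[k].mean(),k.sum(),np.median(z[k])),end=';')
    k=abs(z-np.median(z))<.04; (vx,vy,x0,y0)=cv2.fitLine(np.stack([y[k],z[k]],1).astype(np.float32),cv2.DIST_HUBER,0,.001,.001).ravel()
    print('\npitch down',np.degrees(np.arctan2(-vy,vx)).round(1),'y',np.percentile(y,[1,99]).round(4),'z',np.percentile(z,[1,99]).round(4)); return q
E
python3 - <<'E'
from h import *
pitch()
E
```

```text
y -0.005 n 1197 z 0.0360;  y 0.005 n 1279 z 0.0346;  y 0.015 n 1330 z 0.0330;  y 0.025 n 1397 z 0.0315;  y 0.035 n 1443 z 0.0300;  y 0.045 n 1525 z 0.0285;  y 0.055 n 1607 z 0.0269;  y 0.064 n 1140 z 0.0256;
pitch down 8.7 y [-0.009   0.0663] z [0.0246 0.037 ]
```

Emit:
arm_command([
  [[0.03, -0.015, 0, 0, 0], [0.03, -0.03, 0, 0, 0], [0.03, -0.03, 0, 0.015, 0], [0.03, -0.03, 0, 0.0305, 0], [0.03, -0.03, 0, 0.0305, 0], [0.03, -0.03, 0, 0.0305, 0]],
])

```text
t: 10.62
position: [0.5995, -0.1121, 0.0585]
ee_rot: [0.614, 0.79, -0.0, -0.001]
force: [-0.2, -0.1, 0.3]
opening: 0.054
grip_force: 21.8
```

Run:
```python
from h import *
go(None); pitch(); t=state()['position']; print('Yt',-t[0]*.2487+t[1]*.9686,'Xt',t[0]*.9686+t[1]*.2487)
```

```text
t 10.62 p [ 0.5995 -0.1121  0.0585] yang 14.29 F [-0.2 -0.1  0.3] op 0.054 grip 21.8 d None yaw None
  y -0.005 n 1213 z 0.0351;  y 0.005 n 1272 z 0.0336;  y 0.015 n 1344 z 0.0321;  y 0.025 n 1411 z 0.0306;  y 0.035 n 1443 z 0.0290;  y 0.045 n 1517 z 0.0275;  y 0.055 n 1587 z 0.0260;  y 0.063 n 1112 z 0.0247;
pitch down 8.6 y [-0.0091  0.0662] z [0.0238 0.0361]
Yt -0.2576854432461413 Xt 0.5534781471212032
```

Emit:
arm_command([
  [[0.03, 0.007, 0, 0, 0], [0.03, 0.0135, 0, 0, 0], [0.03, 0.0165, 0, -0.0065, 0], [0.03, 0.0194, 0, -0.013, 0], [0.03, 0.0253, 0, -0.0205, 0], [0.03, 0.032, 0, -0.028, 0], [0.03, 0.0405, 0, -0.034, 0], [0.03, 0.049, 0, -0.039, 0], [0.03, 0.049, 0, -0.039, 0]],
])

```text
t: 11.42
position: [0.5872, -0.0609, 0.0996]
ee_rot: [0.613, 0.79, 0.001, -0.001]
force: [0.1, 0.8, -0.8]
opening: 0.0533
grip_force: 21.6
```

Run:
```python
from h import *
go(None); pitch(); t=state()['position']; print('Yt',-t[0]*.2487+t[1]*.9686,'Xt',t[0]*.9686+t[1]*.2487)
```

```text
t 11.42 p [ 0.5872 -0.0609  0.0996] yang 14.42 F [ 0.1  0.8 -0.8] op 0.0533 grip 21.6 d None yaw None
  y -0.002 n 714 z 0.0382;  y 0.005 n 1563 z 0.0345;  y 0.015 n 1476 z 0.0296;  y 0.025 n 1445 z 0.0246;  y 0.035 n 1380 z 0.0195;  y 0.045 n 1341 z 0.0146;  y 0.055 n 1260 z 0.0095;  y 0.063 n 638 z 0.0057;
pitch down 26.6 y [-0.0038  0.0643] z [0.0047 0.0392]
Yt -0.20593925792337303 Xt 0.5535846300662308
```

Emit:
arm_command([
  [[0.03, -0.02, 0, 0, 0], [0.03, -0.04, 0, 0, 0], [0.03, -0.04, 0, 0.014, 0], [0.03, -0.04, 0, 0.0265, 0], [0.03, -0.04, 0, 0.0265, 0], [0.03, -0.04, 0, 0.0265, 0]],
])

```text
t: 11.97
position: [0.5967, -0.1019, 0.0709]
ee_rot: [0.613, 0.79, -0.0, -0.001]
force: [0.2, -0.6, -0.6]
opening: 0.0535
grip_force: 21.6
```

Emit:
arm_command([
  [[0.03, 0.007, 0, 0, 0], [0.03, 0.014, 0, 0, 0], [0.03, 0.019, 0, -0.0055, 0], [0.03, 0.0245, 0, -0.0109, 0], [0.03, 0.032, 0, -0.0155, 0], [0.03, 0.04, 0, -0.0199, 0], [0.03, 0.048, 0, -0.0225, 0], [0.03, 0.056, 0, -0.0248, 0], [0.03, 0.0675, 0, -0.0257, 0], [0.03, 0.0675, 0, -0.0257, 0]],
])

```text
t: 12.8
position: [0.581, -0.0345, 0.0984]
ee_rot: [0.613, 0.79, 0.001, -0.0]
force: [0.2, -0.4, 6.6]
opening: 0.0535
grip_force: 22.3
```

Run:
```python
from h import *
go(None); q=pitch(); save(q,'w7.png'); t=state()['position']; print('Yt',-t[0]*.2487+t[1]*.9686,'Xt',t[0]*.9686+t[1]*.2487)
```

```text
t 12.8 p [ 0.581  -0.0345  0.0984] yang 14.41 F [ 0.2 -0.4  6.6] op 0.0535 grip 22.3 d None yaw None
  y -0.042 n 112 z 0.0160;  y -0.035 n 404 z 0.0192;  y -0.025 n 469 z 0.0239;  y -0.015 n 565 z 0.0286;  y -0.005 n 668 z 0.0334;  y 0.006 n 1683 z 0.0353;  y 0.015 n 2133 z 0.0193;  y 0.025 n 1510 z -0.0015;  y 0.034 n 1029 z -0.0218;
pitch down 56.4 y [-0.0406  0.0384] z [-0.0302  0.0384]
Yt -0.17832640778678038 Xt 0.5541152439463789
```

View pics/w7.png

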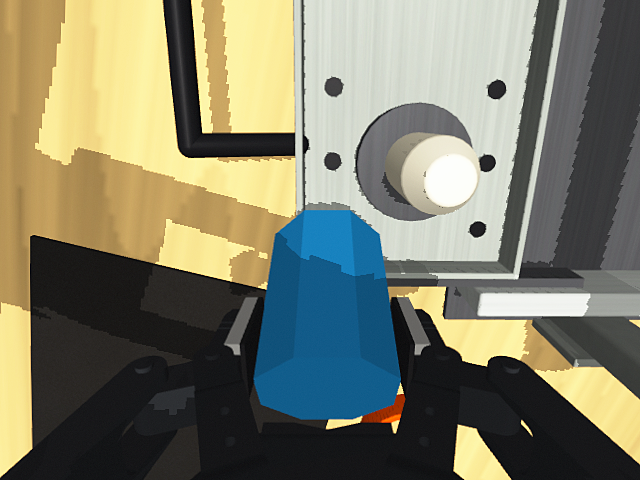

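Emit:
arm_command([
  [[0.03, 0.005, 0, 0.0015, 0], [0.03, 0.01, 0, 0.004, 0], [0.03, 0.015, 0, 0.007, 0], [0.03, 0.019, 0, 0.01, 0], [0.03, 0.019, 0, 0.01, 0]],
])

```text
t: 13.27
position: [0.5776, -0.0166, 0.0901]
ee_rot: [0.613, 0.79, 0.002, 0.001]
force: [-2.6, 3.4, 21.9]
opening: 0.0532
grip_force: 28.4
```

Run:
```python
from h import *
go(None); q=pitch(); t=state()['position']; print('Yt',-t[0]*.2487+t[1]*.9686,'Xt',t[0]*.9686+t[1]*.2487)
```

```text
t 13.27 p [ 0.5776 -0.0166  0.0901] yang 14.37 F [-2.6  3.4 21.9] op 0.0532 grip 28.4 d None yaw None
  y -0.031 n 40 z 0.0323;  y -0.025 n 744 z 0.0335;  y -0.015 n 841 z 0.0352;  y -0.005 n 946 z 0.0371;  y 0.006 n 1292 z 0.0388;  y 0.014 n 3545 z 0.0165;  y 0.022 n 649 z -0.0268;
pitch down 36.2 y [-0.0292  0.0231] z [-0.0346  0.0401]
Yt -0.15986112817311132 Xt 0.5553220018870169
```

Run:
```python
from h import *
W=np.load('w1.npy'); 
a=np.radians(14.4)
for u,v in [(400,240),(226,200),(375,320),(380,340),(390,290)]:
    P=np.nanmedian(W[v-2:v+3,u-2:u+3].reshape(-1,3),0); print(u,v,P.round(3),'t',(P[0]*np.cos(a)+P[1]*np.sin(a)).round(3),(-P[0]*np.sin(a)+P[1]*np.cos(a)).round(3))
go([.57*.9686+.235*.2487,.57*.2487-.235*.9686,.07],14.4)
```

```text
400 240 [ 0.617 -0.083  0.003] t 0.577 -0.234
226 200 [ 0.381 -0.084  0.002] t 0.349 -0.176
375 320 [ 0.619 -0.209  0.003] t 0.547 -0.356
380 340 [ 0.636 -0.241 -0.001] t 0.556 -0.392
390 290 [ 0.627 -0.159 -0.001] t 0.568 -0.31
t 13.32 p [ 0.5776 -0.0167  0.0902] yang 14.37 F [-1.7  2.5 21.1] op 0.0536 grip 28.3 d [-0.0752  0.0147  0.0201] yaw -0.03265814776707998
```

Emit:
arm_command([
  [[0.03, 0, 0, -0.03, 0], [0.03, -0.03, -0.01, -0.04, 0], [0.03, -0.065, -0.03, -0.03, 0], [0.03, -0.1054, -0.0452, 0, 0], [0.03, -0.1054, -0.0452, 0.03, 0], [0.03, -0.1054, -0.0452, 0.036, 0], [0.03, -0.1054, -0.0452, 0.042, 0], [0.03, -0.1054, -0.0452, 0.046, 0], [0.03, -0.1054, -0.0452, 0.049, 0], [0.03, -0.1054, -0.0452, 0.049, 0]],
])

```text
t: 14.15
position: [0.5547, -0.1269, 0.0408]
ee_rot: [0.613, 0.79, 0.0, -0.005]
force: [-10.8, 12.5, 31.7]
opening: 0.0533
grip_force: 37.2
```

Run:
```python
from h import *
go(None); q=pitch()
```

```text
t 14.15 p [ 0.5547 -0.1269  0.0408] yang 14.32 F [-10.8  12.5  31.7] op 0.0533 grip 37.2 d None yaw None
  y -0.021 n 244 z 0.0406;  y -0.015 n 1057 z 0.0409;  y -0.005 n 1151 z 0.0412;  y 0.005 n 1248 z 0.0416;  y 0.015 n 4104 z 0.0213;
pitch down 14.0 y [-0.0218  0.0164] z [-0.0323  0.0426]
```

Emit:
arm_command([
  [[0.03, 0, 0, -0.004, 0], [0.075, 0, 0, -0.006, 0], [0.075, 0, 0, -0.006, 0], [0.075, 0, 0, -0.006, 0], [0.075, 0, 0, -0.006, 0]],
])

```text
t: 14.62
position: [0.5586, -0.1314, 0.0443]
ee_rot: [0.613, 0.79, 0.0, -0.0]
force: [-0.3, -0.9, -0.8]
opening: 0.0751
grip_force: 0.0
```

```bash
cat >> h.py <<'E'
def endface():
    q,d,W=cloud('wrist'); r=q.astype(int); tc=np.array(state()['position'])
    b=(r[...,2]>r[...,0]+40)&(r[...,2]>r[...,1]+10)&(np.linalg.norm(W-tc,axis=2)<.13)
    zt=np.percentile(W[b][:,2],95); b&=(W[...,2]>zt-.006)
    P=W[b]; A=np.c_[P[:,:2]-P[:,:2].mean(0),np.ones(len(P))]; c=np.linalg.lstsq(A,P[:,2],rcond=None)[0]
    k=abs(A@c-P[:,2])<.0015; P=P[k]
    (m,s,an)=cv2.minAreaRect(P[:,:2].astype(np.float32)); print('endface n',len(P),'c',np.round(m,4),'s',np.round(s,4),an,'z',np.median(P[:,2]).round(4),'slope deg',np.degrees(c[:2]).round(1)); return q,np.array(m)
E
python3 - <<'E'
from h import *
q,m=endface(); save(q,'w8.png'); go([m[0],m[1],.046],14.4)
E
```

```text
endface n 14807 c [ 0.5589 -0.1353] s [0.0542 0.0478] 13.389605522155762 z 0.0811 slope deg [ 0.2 -1. ]
t 14.67 p [ 0.5586 -0.1315  0.0443] yang 14.35 F [-0.8 -0.1 -0.8] op 0.0751 grip 0.0 d [-0.0038 -0.0007 -0.0017] yaw -0.04686523743365001
```

View pics/w8.png

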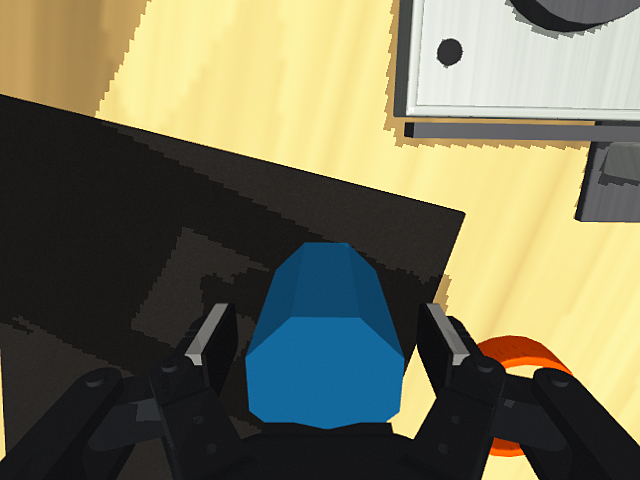

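Emit:
arm_command([
  [[0.075, -0.007, -0.0005, 0.004, 0], [0.075, -0.007, -0.0005, 0.004, 0], [0.075, -0.007, -0.0005, 0.004, 0], [0.03, -0.007, -0.0005, 0.004, 0], [0.03, -0.007, -0.0005, 0.004, 0], [0.03, -0.007, -0.0005, 0.004, 0], [0.03, -0.007, -0.0005, 0.004, 0], [0.03, -0.007, -0.0005, 0.004, 0]],
], squeeze=45)

```text
t: 15.33
position: [0.5599, -0.1386, 0.0407]
ee_rot: [0.613, 0.79, 0.0, -0.0]
force: [0.1, -0.6, -0.3]
opening: 0.0534
grip_force: 47.2
```

Emit:
arm_command([
  [[0.03, 0, 0, -0.03, 0], [0.03, 0, 0, -0.065, 0], [0.03, 0, 0, -0.1, 0], [0.03, 0, 0, -0.13, 0], [0.03, 0, 0, -0.13, 0], [0.03, 0, 0, -0.13, 0]],
])

```text
t: 15.83
position: [0.5613, -0.1391, 0.1727]
ee_rot: [0.613, 0.79, 0.001, 0.002]
force: [-0.8, 0.5, -2.0]
opening: 0.0538
grip_force: 47.7
```

Run:
```python
from h import *
go(None); q,m=endface()
# free peg from this view (tilted camera)
q,d,W=cloud('wrist'); z=W[...,2]; a=np.radians(14.4)
s=((z>.095)&(z<.104)).astype(np.uint8); n,l,st,c=cv2.connectedComponentsWithStats(s)
for i in range(1,n):
    if st[i,4]>80: P=W[l==i]; print('top',c[i].round(),st[i,4],np.round(cv2.minEnclosingCircle(P[:,:2].astype(np.float32)),4) if 0 else [np.round(v,4) for v in cv2.minEnclosingCircle(P[:,:2].astype(np.float32))],P.mean(0).round(4))
save(q,'w9.png')
```

```text
t 15.83 p [ 0.5613 -0.1391  0.1727] yang 14.36 F [-0.8  0.5 -2. ] op 0.0538 grip 47.7 d None yaw None
endface n 17487 c [ 0.5608 -0.1375] s [0.0546 0.0516] 13.909963607788086 z 0.2131 slope deg [ 0.3 -0.9]
```

Emit:
arm_command([
  [[0.03, 0.074, 0.0927, 0, 0], [0.03, 0.074, 0.0927, 0, 0], [0.03, 0.074, 0.0927, 0, 0], [0.03, 0.074, 0.0927, 0, 0], [0.03, 0.074, 0.0927, 0, 0], [0.03, 0.074, 0.0927, 0, 0]],
])

```text
t: 16.43
position: [0.6297, -0.0439, 0.1685]
ee_rot: [0.613, 0.79, -0.001, -0.002]
force: [-0.3, 0.0, -1.6]
opening: 0.0534
grip_force: 48.1
```

Run:
```python
from h import *
go(None); q,m=endface()
q,d,W=cloud('wrist'); z=W[...,2]
s=((z>.095)&(z<.104)).astype(np.uint8); n,l,st,c=cv2.connectedComponentsWithStats(s)
for i in range(1,n):
    if st[i,4]>80: P=W[l==i]; print('top',c[i].round(),st[i,4],[np.round(v,4) for v in cv2.minEnclosingCircle(P[:,:2].astype(np.float32))],P.mean(0).round(4))
s=(z>.037)&(z<.043); P=W[s&(np.hypot(W[...,0]-.6126,W[...,1]-.0336)<.045)]; print('collar',len(P),[np.round(v,4) for v in cv2.minEnclosingCircle(P[:,:2].astype(np.float32))])
save(q,'w9.png')
```

```text
t 16.43 p [ 0.6297 -0.0439  0.1685] yang 14.41 F [-0.3  0.  -1.6] op 0.0534 grip 48.1 d None yaw None
endface n 17466 c [ 0.6295 -0.0422] s [0.0545 0.0511] 14.388854026794434 z 0.209 slope deg [-0.  -0.7]
top [334. 122.] 1500 [array([0.6137, 0.0337]), np.float64(0.0127)] [0.6133 0.0338 0.0984]
top [521. 285.] 444 [array([ 0.7621, -0.0348]), np.float64(0.0169)] [ 0.7541 -0.0321  0.0995]
collar 3890 [array([0.6134, 0.0333]), np.float64(0.0321)]
```

View pics/w9.png

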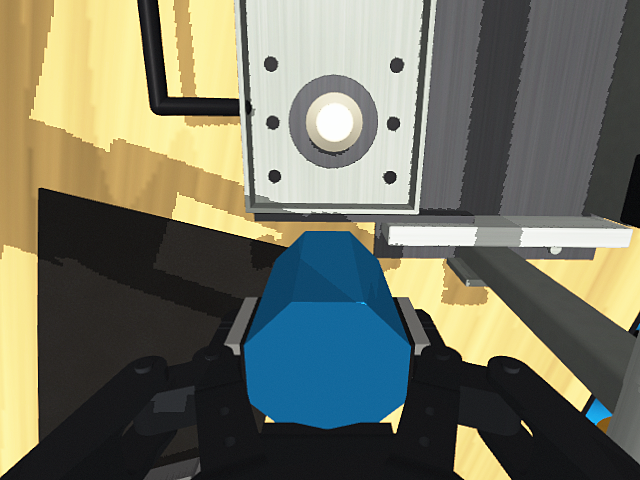

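Emit:
arm_command([
  [[0.03, 0.03, 0.0015, 0, 0], [0.03, 0.06, 0.0025, 0, 0], [0.03, 0.0788, 0.0033, 0, 0], [0.03, 0.0788, 0.0033, 0, 0], [0.03, 0.0788, 0.0033, 0.01, 0], [0.03, 0.0788, 0.0033, 0.025, 0], [0.03, 0.0788, 0.0033, 0.04, 0], [0.03, 0.0788, 0.0033, 0.04, 0], [0.03, 0.0788, 0.0033, 0.04, 0]],
])

```text
t: 17.28
position: [0.6141, 0.0317, 0.1294]
ee_rot: [0.614, 0.789, -0.001, -0.001]
force: [-0.4, 0.0, -0.5]
opening: 0.0537
grip_force: 48.1
```

Run:
```python
from h import *
go([.6134,.0334,.0776],14.4); q,m=endface()
```

```text
t 17.28 p [0.6141 0.0317 0.1294] yang 14.26 F [-0.4  0.  -0.5] op 0.0537 grip 48.1 d [ 0.0018 -0.0001  0.0518] yaw -0.13699364264888914
endface n 17465 c [0.6137 0.0335] s [0.0546 0.0507] 14.041542053222656 z 0.1698 slope deg [-0.  -0.8]
```

Slow descent onto the collar.

Emit:
arm_command([
  [[0.03, 0.0015, 0, 0.01, 0], [0.03, 0.0015, 0, 0.02, 0], [0.03, 0.0015, 0, 0.03, 0], [0.03, 0.0015, 0, 0.038, 0], [0.03, 0.0015, 0, 0.044, 0], [0.03, 0.0015, 0, 0.047, 0], [0.03, 0.0015, 0, 0.049, 0], [0.03, 0.0015, 0, 0.049, 0]],
])

```text
t: 18.0
position: [0.6146, 0.0347, 0.0812]
ee_rot: [0.613, 0.79, -0.0, -0.0]
force: [0.6, 0.3, -1.4]
opening: 0.0536
grip_force: 48.1
```

Emit:
arm_command([
  [[0.03, 0, 0, 0.001, 0], [0.03, 0, 0, 0.002, 0], [0.03, 0, 0, 0.003, 0], [0.03, 0, 0, 0.004, 0], [0.03, 0, 0, 0.004, 0]],
])

```text
t: 18.42
position: [0.6147, 0.0346, 0.0777]
ee_rot: [0.613, 0.79, 0.0, -0.0]
force: [-0.9, 0.3, -1.6]
opening: 0.0537
grip_force: 48.1
```

Run:
```python
from h import *
go([.6134,.0334,.0776],14.4); q,m=endface()
```

```text
t 18.42 p [0.6147 0.0346 0.0777] yang 14.36 F [-0.9  0.3 -1.6] op 0.0537 grip 48.1 d [-0.0009 -0.0016  0.0001] yaw -0.04257049681180547
endface n 17459 c [0.6142 0.0364] s [0.0546 0.0515] 14.371858596801758 z 0.1181 slope deg [ 0.1 -0.8]
```

Emit:
arm_command([
  [[0.03, -0.001, -0.001, 0.001, 0], [0.03, -0.001, -0.001, 0.0015, 0], [0.03, -0.001, -0.001, 0.002, 0], [0.03, -0.001, -0.001, 0.002, 0]],
])

```text
t: 18.8
position: [0.6142, 0.0333, 0.0766]
ee_rot: [0.613, 0.79, 0.0, 0.0]
force: [-2.7, -0.7, 7.0]
opening: 0.0534
grip_force: 48.8
```

Emit:
arm_command([
  [[0.03, 0, 0, -0.001, 0], [0.06, 0, 0, -0.001, 0], [0.075, 0, 0, -0.001, 0], [0.075, 0, 0, -0.001, 0], [0.075, 0, 0, -0.001, 0], [0.075, 0, 0, -0.03, 0], [0.075, 0, 0, -0.07, 0], [0.075, 0, 0, -0.11, 0], [0.075, 0, 0, -0.11, 0]],
])

```text
t: 19.55
position: [0.6192, 0.0332, 0.1937]
ee_rot: [0.613, 0.79, 0.004, 0.005]
force: [1.8, 0.6, 0.6]
opening: 0.0751
grip_force: 0.0
```

Run:
```python
from h import *
q,m=endface(); go([.4843,.0714,.17],14.4)
```

```text
endface n 5346 c [0.6138 0.0327] s [0.0544 0.0543] 58.97615432739258 z 0.1171 slope deg [1.6 0.4]
t 19.6 p [0.6177 0.0332 0.1906] yang 14.36 F [ 0.1  0.2 -0.1] op 0.0749 grip 0.0 d [ 0.0701 -0.12    0.0193] yaw -0.039157940979123396
```

Emit:
arm_command([
  [[0.075, 0.02, -0.04, 0, 0], [0.045, 0.045, -0.08, 0, 0], [0.045, 0.0701, -0.12, 0.02, 0], [0.045, 0.0701, -0.12, 0.05, 0], [0.045, 0.0701, -0.12, 0.08, 0], [0.045, 0.0701, -0.12, 0.08, 0], [0.045, 0.0701, -0.12, 0.08, 0]],
])

```text
t: 20.18
position: [0.4789, 0.0716, 0.1045]
ee_rot: [0.613, 0.79, -0.001, -0.002]
force: [-0.7, -0.5, 0.2]
opening: 0.0451
grip_force: 0.0
```

Run:
```python
from h import *
go([.4843,.0714,.041],14.4); q,d,W=cloud('wrist'); save(q,'w10.png')
a=np.radians(14.4); z=W[...,2]; Xt=W[...,0]*np.cos(a)+W[...,1]*np.sin(a); Yt=-W[...,0]*np.sin(a)+W[...,1]*np.cos(a)
m=(q.max(2)<70)&(z>.058)&(z<.066)&(abs(Xt-.487)<.02)&(abs(Yt+.02)<.02); print(m.sum(),'bar Xt',np.percentile(Xt[m],[5,50,95])); t=state()['position']; print('tcp Xt',t[0]*np.cos(a)+t[1]*np.sin(a))
```

```text
t 20.18 p [0.4789 0.0716 0.1045] yang 14.36 F [-0.7 -0.5  0.2] op 0.0451 grip 0.0 d [-0.0016  0.0055  0.0634] yaw -0.03586051607791774
1682 bar Xt [0.48354767 0.48879998 0.49445802]
tcp Xt 0.4835742134582454
```

View pics/w10.png

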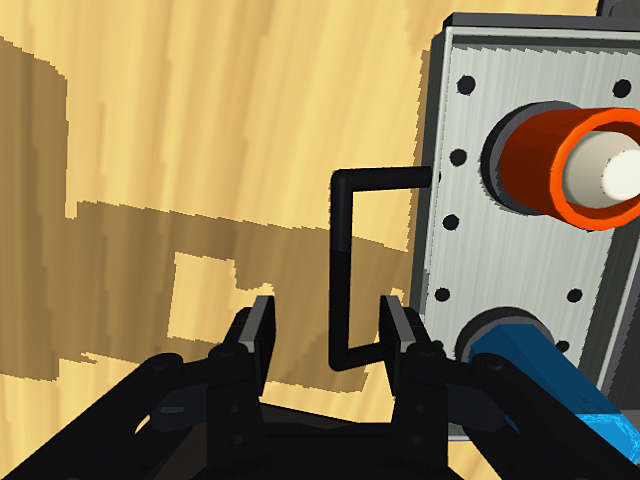

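The cap stands on its peg at (540,390), the coupling is on the other, and the bar is at column 340. Next: grip the bar, then push in gently.

Emit:
arm_command([
  [[0.045, 0.005, 0.0055, 0, 0], [0.045, 0.005, 0.0055, 0.03, 0], [0.045, 0.005, 0.0055, 0.063, 0], [0.045, 0.005, 0.0055, 0.063, 0], [0.045, 0.005, 0.0055, 0.063, 0], [0.0, 0.005, 0.0055, 0.063, 0], [0.0, 0.005, 0.0055, 0.063, 0], [0.0, 0.005, 0.0055, 0.063, 0], [0.0, 0.005, 0.0055, 0.063, 0]],
], squeeze=60)

```text
t: 20.98
position: [0.4859, 0.0778, 0.0446]
ee_rot: [0.613, 0.79, 0.001, 0.001]
force: [-0.1, -0.2, 7.8]
opening: 0.0098
grip_force: 58.5
```

Emit:
arm_command([
  [[0.0, 0, 0.003, 0, 0], [0.0, 0, 0.009, 0, 0], [0.0, 0, 0.017, 0, 0], [0.0, 0, 0.025, 0, 0], [0.0, 0, 0.033, 0, 0], [0.0, 0, 0.041, 0, 0], [0.0, 0, 0.049, 0, 0], [0.0, 0, 0.057, 0, 0], [0.0, 0, 0.065, 0, 0], [0.0, 0, 0.072, 0, 0]],
])

```text
t: 21.82
position: [0.555, 0.0948, 0.0446]
ee_rot: [0.613, 0.79, 0.0, 0.001]
force: [-3.5, -5.0, 7.3]
opening: 0.0098
grip_force: 58.7
```

Emit:
arm_command([
  [[0.0, 0, 0.007, 0, 0], [0.0, 0, 0.015, 0, 0], [0.0, 0, 0.023, 0, 0], [0.0, 0, 0.031, 0, 0], [0.0, 0, 0.039, 0, 0], [0.0, 0, 0.046, 0, 0], [0.0, 0, 0.051, 0, 0], [0.0, 0, 0.055, 0, 0], [0.0, 0, 0.058, 0, 0], [0.0, 0, 0.058, 0, 0]],
])

```text
t: 22.65
position: [0.6091, 0.1082, 0.0446]
ee_rot: [0.613, 0.79, -0.002, -0.0]
force: [-6.4, -8.3, 11.5]
opening: 0.0099
grip_force: 59.7
```

Run:
```python
from h import *
go([.6105,.1026,.041],14.4)
```

```text
t 22.65 p [0.6091 0.1082 0.0446] yang 14.39 F [-6.4 -8.3 11.5] op 0.0099 grip 59.7 d [-0.0057 -0.0001  0.0036] yaw -0.01368160996281631
```

Emit:
arm_command([
  [[0.0, 0, 0.002, 0, 0], [0.0, 0, 0.004, 0, 0], [0.0, 0, 0.005, 0, 0], [0.0, 0, 0.005, 0, 0]],
])

```text
t: 22.98
position: [0.6091, 0.1082, 0.0446]
ee_rot: [0.613, 0.79, -0.005, -0.003]
force: [-16.3, -11.6, 21.7]
opening: 0.0096
grip_force: 60.9
```

Against the stop. I'll relax, open, and lift clear.

Emit:
arm_command([
  [[0.0, 0, -0.005, 0, 0], [0.0, 0, -0.006, 0, 0], [0.045, 0, -0.006, 0, 0], [0.045, 0, -0.006, 0, 0], [0.045, 0, -0.006, 0, 0], [0.045, 0, -0.006, -0.04, 0], [0.045, 0, -0.006, -0.08, 0], [0.045, 0, -0.03, -0.1, 0], [0.045, 0, -0.06, -0.12, 0], [0.045, 0, -0.06, -0.12, 0]],
])

```text
t: 23.82
position: [0.5543, 0.0962, 0.1664]
ee_rot: [0.613, 0.79, 0.0, 0.0]
force: [-1.5, 0.4, -0.9]
opening: 0.045
grip_force: 0.0
```

Run:
```python
from h import *
go(None)
a=np.radians(14.4)
p,d,W=cloud('scene'); q=p.astype(int); x,y,z=W[...,0],W[...,1],W[...,2]
b=(q[...,2]>q[...,0]+50)&(q[...,2]>q[...,1]+10)&(x>.6)&(x<.85)&(abs(y-.06)<.08)&(z>.03)&(z<.15)
print('cap',b.sum(),W[b].mean(0).round(3),np.percentile(W[b],[1,99],axis=0).round(3))
o=(q[...,0]>q[...,1]+50)&(x>.6)&(abs(x-.7)<.08)&(abs(y-.18)<.06)&(z>.04)&(z<.12); print('coupling',W[o].mean(0).round(3),np.percentile(W[o],[1,99],axis=0).round(3))
p,d,W=cloud('wrist'); z=W[...,2]; Xt=W[...,0]*np.cos(a)+W[...,1]*np.sin(a); Yt=-W[...,0]*np.sin(a)+W[...,1]*np.cos(a)
m=(p.max(2)<70)&(z>.058)&(z<.066)&(abs(Xt-.617)<.03)&(abs(Yt+.03)<.02); print('bar Xt',np.percentile(Xt[m],[5,50,95]),m.sum())
```

```text
t 23.82 p [0.5543 0.0962 0.1664] yang 14.38 F [-1.5  0.4 -0.9] op 0.045 grip 0.0 d None yaw None
cap 634 [0.753 0.056 0.092] [[0.718 0.036 0.042]
 [0.768 0.083 0.123]]
coupling [0.722 0.181 0.071] [[0.685 0.163 0.042]
 [0.736 0.213 0.095]]
bar Xt [0.61115165 0.61571669 0.62128236] 925
```

```bash
python3 -c "
from rig import env
print(env.close_job())"
```

```text
the job is handed in; nothing more can be done
None
```

I drew the tray out to its stop, set the blue cap mouth down on the free peg, pushed the tray fully home with the coupling still on its peg, and handed the job in at about 24 s of the 72 s; the verdict was not shown.

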